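Hang the cracking roller on its spindle and lay it in the nut cracker

ROBOT

A 6-joint arm with a two-finger parallel gripper is mounted at the origin on the work surface. World frame = base frame: x ahead of the robot, y to its left, z up, the work surface at z = 0. Lengths are in mm, angles in degrees, forces in N, time in s.
With the tool pointing down it reaches from about 275 to 850 mm from the base axis. Payload 19 kg.
Tool frame: the origin (TCP) lies on the centre line of the jaws, within the pads' length; the fingertips stand 14 mm ahead of it and the grasp point (between the pads) lies 5 mm behind it; z points along the fingers, y is the direction in which the jaws open and shut (so a half turn about z gives the same grasp; the last joint's range is limited). The gripper opens to 85 mm and grips with 20 to 120 N. Pads are 22 mm wide; open, the fingers measure 114 mm over their backs; the gripper's body (76 mm by 85 mm) begins 54 mm behind the grasp point. The pads swing forward as they close: fully open they stand 13 mm farther back than shut.
Start: joints at [68.297, 8.623, 82.357, -0, 89.026, -7.678], TCP at [139.365, 557.826, 245.267] pointing down, gripper open.
Joint ranges: [-160.23, 160.23], [-39.13, 120.54], [6.94, 153.29], [-79.49, 259.48], [9.18, 160.14], [-161.06, 161.06]. Speed limits (degrees/s): [108.29, 108.29, 127.2, 172.46, 172.46, 172.46].

INTERFACE

Orientations are given as [roll, pitch, yaw] about the fixed x, y, z axes, in that order (R = Rz(yaw) Ry(pitch) Rx(roll)).
In Python, from workcell import read_state, imaging, ticket gives the robot as it stands.
- The arm moves only by the shell command python3 -m crank 'ROWS' [OPENING]. ROWS is JSON, one flat list of numbers, 4 for each row, row after row: the shift along the tool's x, y, z in cm, then the turn about the tool's z in degrees. In form: [dx, dy, dz, twist, dx, dy, dz, twist, ...]. A call has 1 to 10 rows; each row is the pose to reach, as a shift and turn from the pose commanded when the call began, along the tool's axes at that moment; what a row does not reach only later rows make up. A row lasts 1/10 s, in which the tool goes at most 50 mm and 8.59 degrees, less where a joint would pass 70% of its speed; a pose out of reach is approached as far as the arm can. A call with a gripper value outside its range is refused whole. OPENING is the finger opening in cm, from 0 to 8.54, set as the call begins (- or left out, the last holds). The fingers move at their own pace and stop on an object; the grip force is fixed at half the most. Time passes only in rows, so rows that repeat a pose let the fingers close. It gives the time, the measured TCP pose, the force and the opening at its end, in the units of the state.
- read_state(): the state, without advancing time (a new reading comes with each control period).
- imaging.get_image(name): name is "side" or "top" or "wrist"; returns (picture, depth): 480x640x3 uint8, blue, green, red; 480x640 float32, mm along the optical axis (not along the pixel's ray), 0 where there is no reading.
- imaging.get_calibration(name): a dict with "K" (3x3 intrinsics, pixels), "T" (4x4, takes a point from camera to world coordinates). Camera axes: x right, y up, looking along -z (the intrinsics and any distortion apply to the point x, -y, -z); pixel columns grow to the right and rows downward; lengths in mm; the calibration is good to about 2 mm. A picture is of the moment at which its call begins: read the wrist's pose just before it. get_calibration takes no time and is no camera call; for the wrist camera it gives the pose at the moment of the call.
- ticket.job_done(): hands the job in, once; it reports no verdict.
The state is a dict: "clock": time; "joint_positions": joint angles; "joint_velocities": joint speeds; "effort": joint torques, N m; "ee_pos": TCP position; "eef_rot": TCP orientation; "ft_force": force on the tool from outside, world axes, zero at the start; "ft_torque": the same for the moment, N m; "grip_width": finger opening in mm.
Only numpy, scipy, OpenCV 4.12 (cv2) and the standard library are available. Lean on these libraries where they do the work, as an engineer would, in place of code of your own. Each camera call takes 0.05 s, during which the arm holds its last target. There are 200 camera calls.

TASK

Get the nut cracker ready: take the steel spindle by its black grip and feel it gently through the off-centre hole of the green roller lying in the blue cradle. Carry the roller over hanging on the spindle, never touching it with the fingers, and lay the spindle down level in both open slots of the red cracker, roller between the two cheeks and grip outside, then let go. Never push hard on the roller or the cracker, and leave the mug, jar and brush where they are.

Things in the scene. Friction and masses are not known exactly. Their poses are not given: they have to be found in the camera images.
- spindle: Steel rod with a black grip, 0.18 kg. Origin on its axis, mid-grip; +y runs to the tip, z up. Grip block y -20 to 20 mm, 18 wide (x), 24 high (z), pinched across x from above. Collar 26 mm diameter, y 20 to 26. Shaft 14 mm diameter, y 26 to 151, last 3 mm tapering to 11.6. Mass centre near y = 70. Grip it firmly (60 N or more) or it droops under the roller.
- spindle_tip (a point): The end of the spindle's shaft, on its axis, 151 mm from the grip's middle. Axes as the spindle's.
- rest: Low grey rest fixed to the table, 70 x 110 mm, origin on the table at its middle. The spindle starts lying in its two notches along the rest's y, axis 45 mm above the table, grip's middle at y -87 mm, overhanging the -y end freely; it lifts straight out.
- roller: Loose green roller, 80 mm diameter, 60 mm long, 0.25 to 0.5 kg. Origin at its middle on the axis of its outside; y is that axis. It lies in the cradle, its y along the cradle's, +y end 3 to 6 mm short of the cradle's end posts. Its bore is off-centre: see the end face.
- roller_end (a point): Centre of the roller's -y end face (axes as the roller's). A brass bush 48 mm across, sunk 1 mm into it, has a straight through bore 18 mm across, parallel to the axis, its centre 6 mm off the axis. In which direction it is off differs each time and is not measured; the bush is stiff in the roller and stays as set. See it (hole in the brass) or feel for it.
- cradle: Blue cradle fixed to the table, 120 x 100 mm. Origin on the table at its middle; y along the trough, z up. V-trough open at the top holds the roller's axis 55 mm above the table. At +y two posts (y 32 to 40 mm, 10 wide, 74 high, 38 free between) stop the roller from sliding on; the spindle comes from the open -y side and passes between them.
- cracker: Nut cracker, red cheeks on a grey base, fixed. Origin on the table under the slots; y is where the spindle tip is to point, z up. Cheeks at y -50 to -40 and 40 to 50 mm, x -35 to 155, 108 high, each with an open-topped slot at x = 0, 18 wide, floor 78 up, flared lips to 125. Fixed dark roller 80 mm diameter at x = 100; motor box 110 high at x 65 to 155, y 70 to 170.
- slot_mid (a point): On the laid-in spindle's axis, midway between the cheeks, 85 mm above the table; axes as the cracker's. The roller belongs with its middle here to within 10 mm along y (it hangs off by the bore's 6 mm). The spindle's tip then lies about 70 mm out along +y, mid-grip 81 mm out along -y, the collar 5 mm clear of the cheek.
- mug: White mug 95 mm high standing on the table, a bystander; origin at its foot.
- jar: Amber jar 110 mm high with white cap standing on the table, a bystander; origin at its foot.
- brush: Hand brush lying on the table, a bystander; origin on its underside.
Things that resemble listed ones, but are neither listed nor needed, are in the scene too. There is more than one size of the roller; the one meant has the size given above.

How it is judged:
By the outcome, as a careful person would: the job done as asked, in the order asked, and still so for the second after the job is handed in, with the robot touching nothing.
It also fails if it takes over 72 s, if anything falls off the work surface, if the arm or the gripper's body presses on something with over 40 N, if the wrist force passes 120 N, or if a joint passes its speed limit or range.

## Working session

There is one attempt and no reset: what is moved stays moved. The work goes in short steps, Python scripts to look and compute and a shell command to move; the robot and the scene stay as the last step left them, time stands still between calls to the robot, and variables do not carry over. Pictures are saved under pics/ and viewed, about 8 in all and at most 12, crops included, and the job is handed in when it is done.

```bash
mkdir -p pics
cat > h.py <<'E'
import numpy as np,cv2
from scipy.spatial.transform import Rotation as R
from workcell import read_state,imaging,ticket
def grab(n):
    c=imaging.get_calibration(n);im,d=imaging.get_image(n)
    np.savez(f'{n}.npz',im=im,d=d,K=c['K'],T=c['T'],dist=np.array(c.get('dist',c.get('distortion',[])) if not isinstance(c.get('dist',0),str) else []))
    return im,d,np.array(c['K']),np.array(c['T']),c
def load(n):
    z=np.load(f'{n}.npz');return z['im'],z['d'],z['K'],z['T']
def cloud(d,K,T):
    v,u=np.mgrid[0:480,0:640]
    P=np.stack([(u-K[0,2])/K[0,0]*d,-(v-K[1,2])/K[1,1]*d,-d],-1)
    W=P@T[:3,:3].T+T[:3,3];W[d<=0]=np.nan;return W
def proj(p,K,T):
    q=np.linalg.inv(T)@np.append(p,1);return [K[0,0]*q[0]/-q[2]+K[0,2],K[1,1]*-q[1]/-q[2]+K[1,2]]
def delta(p,yaw=0):
    s=read_state();r=R.from_euler('xyz',s['eef_rot'],degrees=True)
    return r.inv().apply(np.array(p)-s['ee_pos'])/10
E
python3 - <<'E'
from h import *
s=read_state();print(s)
a=[]
for n in('top','side','wrist'):
    im,d,K,T,c=grab(n);print(n,c.keys(),K.tolist(),T.round(3).tolist(),(d>0).mean());cv2.imwrite(f'pics/{n}0.png',im)
E
```

```text
{'clock': 0.0, 'joint_positions': array([ 6.82956096e+01,  8.64707352e+00,  8.23930146e+01,  1.00181716e-03,
        8.90259618e+01, -7.67727358e+00]), 'joint_velocities': array([-0.04986075,  0.07519704,  0.1144011 , -0.00996346,  0.04851198,
       -0.06629271]), 'effort': array([-4.50727348e-04, -7.13075066e+01, -5.70866203e+01, -1.89973230e-04,
        8.81537242e-03, -1.11551856e-04]), 'ee_pos': array([139.29223053, 557.63218865, 244.71391853]), 'eef_rot': array([-1.79934676e+02, -9.81649137e-03,  1.65972860e+02]), 'ft_force': array([-0.73797479,  0.09116285, -0.17222221]), 'ft_torque': array([-0.0370079 ,  0.02480791,  0.01629188]), 'grip_width': 85.27884049590536}
top dict_keys(['K', 'T']) [[441.6255911255512, 0.0, 316.35947295541024], [0.0, 441.6255911255512, 238.94294083182714], [0.0, 0.0, 1.0]] [[-0.022, 0.991, -0.133, 464.339], [-1.0, -0.022, -0.001, 3.225], [-0.004, 0.133, 0.991, 989.445], [0.0, 0.0, 0.0, 1.0]] 0.9961783854166667
side dict_keys(['K', 'T']) [[506.3182013320553, 0.0, 315.6361360191728], [0.0, 506.3182013320553, 243.5564153273744], [0.0, 0.0, 1.0]] [[0.908, 0.246, -0.34, 238.063], [-0.419, 0.534, -0.734, -742.163], [0.001, 0.809, 0.588, 682.365], [0.0, 0.0, 0.0, 1.0]] 0.9961393229166666
wrist dict_keys(['K', 'T']) [[396.9391665279459, 0.0, 318.64254454984587], [0.0, 396.9391665279459, 242.19351910011167], [0.0, 0.0, 1.0]] [[0.242, -0.916, -0.319, 56.991], [0.97, 0.228, 0.08, 577.995], [-0.001, -0.329, 0.944, 372.919], [0.0, 0.0, 0.0, 1.0]] 0.9959407552083334
```

View pics/top0.png

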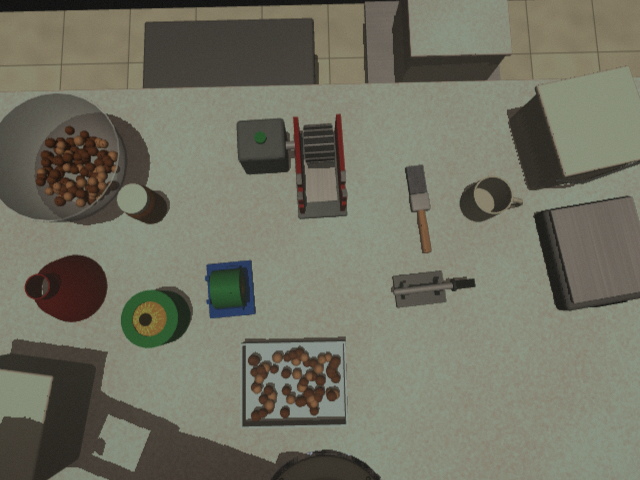

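View pics/side0.png

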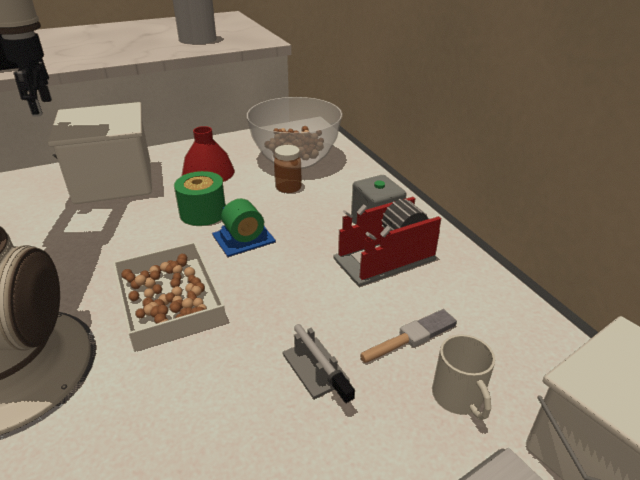

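The top picture shows the spindle on its rest at (435,287) with the grip to the right at (462,284), which is world -y. The cradle with its roller is at (231,289), posts at the left, and the cracker is at (320,190) with its slots near row 200. There are two green rollers. The one at (231,289) lies in the blue cradle and fits. The one at (150,318) stands upright and is bigger, so it is a decoy. Next I measure these and enlarge the roller.

Run:
```python
from h import *
im,d,K,T=load('top');W=cloud(d,K,T)
hsv=cv2.cvtColor(im,cv2.COLOR_BGR2HSV)
def box(u0,u1,v0,v1):
    m=np.zeros((480,640),bool);m[v0:v1,u0:u1]=1;return m
def st(n,m):
    P=W[m];P=P[~np.isnan(P).any(1)];print(n,len(P),'med',np.median(P,0).round(1),'lo',np.percentile(P,2,axis=0).round(1),'hi',np.percentile(P,98,axis=0).round(1));return P
print('table z',np.nanmedian(W[...,2][box(480,520,350,400)]))
h=W[...,2]
P=st('spindle',box(385,485,270,310)&(h>40)&(h<75))
g=st('grip',box(450,480,272,298)&(h>45))
s=st('shaft',box(396,450,275,300)&(h>46)&(h<60))
for Q in(P,g,s):
    f=np.polyfit(Q[:,1],Q[:,0],1);print('x=%.4f*y+%.1f'%tuple(f), 'yaw',-np.degrees(np.arctan(f[0])))
gr=st('roller',box(205,255,260,318)&(hsv[...,0]>40)&(hsv[...,0]<85)&(hsv[...,1]>80)&(h>60))
top=gr[gr[:,2]>85];st
# cylinder ridge: fit circle in x,z with yaw
from scipy.optimize import least_squares
f=lambda p:np.hypot((gr[:,0]-p[0]-p[1]*(gr[:,1]-gr[:,1].mean())),gr[:,2]-p[2])-40
r=least_squares(f,[np.median(gr[:,0]),0,55],loss='soft_l1');print('roller x,slope,z at y',r.x,gr[:,1].mean(),'rms',np.std(r.fun))
bl=st('cradle',box(195,265,250,325)&(hsv[...,0]>95)&(hsv[...,0]<125)&(hsv[...,1]>130))
b=cv2.minAreaRect(W[box(195,265,250,325)&(hsv[...,0]>95)&(hsv[...,0]<125)&(hsv[...,1]>130)&(h<20)][:,:2].astype(np.float32));print(b)
red=((hsv[...,0]<8)|(hsv[...,0]>172))&(hsv[...,1]>120)
for n,m in(('L',box(288,312,105,215)),('R',box(330,352,105,215))):
    Q=st('cheek'+n,m&red&(h>98)&(h<116));f=np.polyfit(Q[:,0],Q[:,1],1);print('y=%.4f x+%.1f'%tuple(f))
im2,d2,K2,T2=load('side')
c=lambda i,u0,u1,v0,v1:cv2.resize(i[v0:v1,u0:u1],(400,300),interpolation=cv2.INTER_CUBIC)
iw=load('wrist')[0]
cv2.imwrite('pics/mix.png',np.vstack([np.hstack([c(im2,200,280,190,250),c(im,260,380,100,190+0+0+35)]),np.hstack([c(im,195,275,255,325),cv2.resize(iw,(400,300))])]))
```

```text
table z 0.29077368126115744
spindle 725 med [ 483.1 -250.4   52.3] lo [ 464.7 -321.9   43.7] hi [ 498.6 -158.9   59. ]
grip 226 med [ 488.9 -298.9   56.4] lo [ 477.  -324.4   48.9] hi [ 498.3 -275.9   60.2]
shaft 451 med [ 480.9 -216.5   51.5] lo [ 464.5 -271.5   46.6] hi [ 498.7 -162.9   55.6]
x=-0.0921*y+461.0 yaw 5.260207770452285
x=-0.0877*y+462.4 yaw 5.012648658999921
x=-0.0907*y+461.3 yaw 5.181358336079076
roller 1064 med [487.1 192.3  90.6] lo [452.6 162.9  66.8] hi [523.8 221.   97.2]
roller x,slope,z at y [ 4.90773149e+02 -7.51004273e-02  5.49657664e+01] 192.24121220422896 rms 1.4826964090140324
cradle 782 med [461.2 193.1   8.6] lo [430.5 148.4   4.9] hi [547.4 247.   73.5]
((489.1844787597656, 198.17605590820312), (116.17841339111328, 99.06209564208984), 4.313214302062988)
cheekL 276 med [776.9  40.4 108. ] lo [681.4  33.9 104.2] hi [838.9  46.2 111.2]
y=0.0476 x+3.4
cheekR 267 med [782.2 -48.5 108.2] lo [726.  -54.3  99.8] hi [841.6 -42.3 111.3]
y=0.0432 x+-82.4
```

View pics/mix.png

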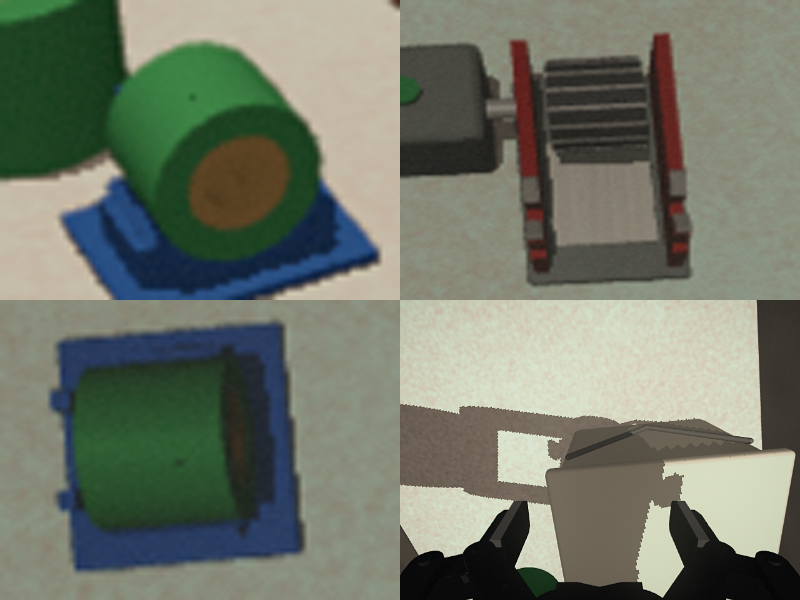

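The crops confirm the roller: green, lying in the blue cradle with its posts on the +y side. Its brass face is visible but the bore is not clear, so I look for it in the side camera's depth.

Run:
```python
from h import *
im,d,K,T=load('side');W=cloud(d,K,T)
hsv=cv2.cvtColor(im,cv2.COLOR_BGR2HSV)
th=np.radians(5.0);ay=np.array([-np.sin(th),np.cos(th),0]);ax=np.array([np.cos(th),np.sin(th),0])
c=np.array([490.8,192.2,55])
L=np.stack([(W-c)@ax,(W-c)@ay,W[...,2]-55],-1)
np.set_printoptions(linewidth=250)
print('along-axis coordinate');print(np.nan_to_num(L[212:240,236:262,1]).round().astype(int))
g=im[212:240,236:262].mean(-1).round().astype(int);print(g)
face=(abs(L[...,1]+30)<8)&(np.hypot(L[...,0],L[...,2])<44);P=L[face];
print('face med y',np.median(P[:,1]),'x rng',np.percentile(P[:,0],[1,99]),'z',np.percentile(P[:,2],[1,99]))
br=(hsv[...,0]<22)&(hsv[...,1]>90)&face;print('bush',br.sum(),L[br].mean(0),L[br].min(0),L[br].max(0))
for n in [(-0,-30,0),(40,-30,0),(0,-30,40),(0,-30,6),(6,-30,0),(-6,-30,0),(0,-30,-6)]:
    print(n,proj(c+n[0]*ax+n[1]*ay+np.array([0,0,n[2]]),K,T))
i=cv2.resize(im[200:250,218:285],(800,600),interpolation=cv2.INTER_CUBIC)
l=cv2.normalize(i.astype(np.float32),None,0,255,cv2.NORM_MINMAX).astype(np.uint8);cv2.imwrite('pics/face.png',cv2.convertScaleAbs(i,alpha=2.0))
```

```text
along-axis coordinate
[[-13 -16 -16 -24 -22 -25 -26 -29 -32 -25 -29 -28 -30 -28 -29 -30 -29 -30 -28 -31 -33 -32 -29 -16  92  90]
 [-19 -20 -21 -21 -25 -31 -29 -28 -30 -29 -28 -26 -28 -30 -31 -30 -30 -28 -29 -27 -30 -30 -31 -29  89  85]
 [-22 -23 -25 -26 -31 -30 -28 -27 -29 -30 -28 -28 -32 -30 -31 -30 -28 -29 -27 -29 -31 -30 -31 -25 -28  77]
 [-24 -27 -28 -31 -30 -29 -27 -30 -29 -32 -27 -30 -27 -29 -29 -31 -29 -29 -28 -30 -27 -31 -30 -30 -30 -31]
 [-26 -25 -28 -32 -30 -31 -28 -27 -28 -29 -31 -28 -27 -31 -30 -30 -29 -26 -28 -29 -28 -28 -31 -29 -31 -31]
 [-28 -31 -29 -30 -28 -27 -27 -28 -25 -30 -26 -26 -25 -26 -29 -30 -27 -30 -29 -27 -29 -34 -28 -31 -29 -31]
 [-29 -30 -28 -30 -29 -28 -26 -30 -28 -26 -26 -30 -28 -26 -26 -25 -27 -27 -29 -29 -30 -31 -30 -33 -30 -27]
 [-27 -29 -30 -31 -29 -32 -30 -31 -28 -29 -28 -27 -26 -30 -29 -28 -28 -27 -26 -29 -27 -29 -28 -30 -31 -28]
 [-26 -30 -28 -31 -27 -28 -28 -25 -26 -27 -32 -26 -30 -29 -29 -28 -26 -30 -29 -32 -27 -29 -28 -28 -31 -30]
 [-28 -28 -29 -28 -25 -28 -29 -25 -30 -28 -30 -27 -27 -29 -26 -29 -26 -31 -28 -31 -26 -32 -29 -30 -29 -30]
 [-27 -2
[... 4977 characters left out ...]
61] z [-38.05850109  40.22492081]
bush 231 [ -1.52158259 -27.66048163  -0.38522697] [-24.48254916 -33.54548294 -23.22286478] [ 19.99063618 -22.17667235  22.10448922]
(0, -30, 0) [np.float64(248.5835625731534), np.float64(226.2312568893046)]
(40, -30, 0) [np.float64(265.0094355430652), np.float64(221.27999487981583)]
(0, -30, 40) [np.float64(247.16491080316655), np.float64(210.912125612588)]
(0, -30, 6) [np.float64(248.37457610976446), np.float64(223.97454306041246)]
(6, -30, 0) [np.float64(251.07750146275106), np.float64(225.479507201439)]
(-6, -30, 0) [np.float64(246.07883914267427), np.float64(226.98625736862917)]
(0, -30, -6) [np.float64(248.79123626208423), np.float64(228.4737948896493)]
```

Run:
```python
from h import *
im,d,K,T=load('side')
hsv=cv2.cvtColor(im,cv2.COLOR_BGR2HSV)
th=np.radians(5.0);A=np.array([[np.cos(th),np.sin(th),0],[-np.sin(th),np.cos(th),0],[0,0,1]])
c=np.array([490.8,192.2,55])
v,u=np.mgrid[216:237,238:259]
D=np.stack([(u-K[0,2])/K[0,0],-(v-K[1,2])/K[1,1],-np.ones(u.shape)],-1)@T[:3,:3].T@A.T
O=A@(T[:3,3]-c);L=O+D*d[216:237,238:259,None]
yf=-28.0
yf=np.median(L[...,1][hsv[216:237,238:259,1]>90])
t=(yf-O[1])/D[...,1];F=O+D*t[...,None]
def model(cx,cz):
    fx,fz=F[...,0]-cx,F[...,2]-cz;ins=np.hypot(fx,fz)<9
    a=D[...,0]**2+D[...,2]**2;b=fx*D[...,0]+fz*D[...,2];cc=fx**2+fz**2-81
    s=(-b+np.sqrt(np.maximum(b*b-a*cc,0)))/a
    return np.where(ins,yf+s*D[...,1],yf)
best=sorted((np.minimum(abs(model(x,z)-L[...,1]),6).sum(),x,z) for x in np.arange(-14,14,.5) for z in np.arange(-14,14,.5))
print('yf',yf,best[:6])
br=(hsv[216:237,238:259,0]<22)&(hsv[216:237,238:259,1]>90)
# bush disk fit: maximise agreement of mask with 24mm disk
f=lambda x,z:((np.hypot(F[...,0]-x,F[...,2]-z)<24)==br).sum()
bb=sorted(((f(x,z),x,z) for x in np.arange(-5,5,.5) for z in np.arange(-5,5,.5)),reverse=True)
k=[b for b in bb if b[0]>=bb[0][0]-1];print('bush',np.mean(k,0),len(k))
```

```text
yf -27.959803641420194 [(np.float64(631.0257853447329), np.float64(-8.0), np.float64(-1.0)), (np.float64(631.2356757037189), np.float64(-8.0), np.float64(-0.5)), (np.float64(632.0378680769081), np.float64(-7.5), np.float64(-0.5)), (np.float64(637.4410143287727), np.float64(-8.0), np.float64(0.0)), (np.float64(638.1390767226502), np.float64(-7.5), np.float64(-1.0)), (np.float64(640.0828923416534), np.float64(-7.5), np.float64(0.0))]
bush [416.5   -3.25  -1.  ] 2
```

Hole fit: it lies about 6 mm toward -x of the roller axis and level with it, with the face centre about 29 mm back. Next I go above the grip.

```bash
cat >> h.py <<'E'
def plan(p,yaw):
    s=read_state();d=delta(p);tw=(s['eef_rot'][2]-yaw+180)%360-180
    print('clock',s['clock'],'pos',s['ee_pos'].round(1),'rot',s['eef_rot'].round(2),'F',s['ft_force'].round(1),'M',s['ft_torque'].round(2),'w',round(s['grip_width'],1));print('ROW',d.round(2),round(tw,1))
E
python3 -m crank '[-27,-37.5,3,36, -27,-37.5,3,36, -27,-37.5,3,36, -27,-37.5,3,36, -27,-37.5,3,36, -27,-37.5,3,36, -27,-37.5,3,36, -27,-37.5,3,36, -27,-37.5,3,36, -27,-37.5,3,36]' 
python3 -c "
from h import *
plan([488.9,-305,150],95.2)"
```

```text
clock: 1.15
ee_pos: [310.8, 126.1, 215.2]
eef_rot: [-180.0, 0.0, 129.9]
ft_force: [0.6, 0.1, 0.4]
grip_width: 85.3
clock 1.15 pos [310.8 126.1 215.2] rot [-1.8000e+02  3.0000e-02  1.2987e+02] F [0.6 0.1 0.4] M [0.03 0.01 0.04] w 85.3
ROW [-44.5  -13.97   6.54] 34.7
```

```bash
python3 -m crank '[-44.5,-14,6.5,34.7,-44.5,-14,6.5,34.7,-44.5,-14,6.5,34.7,-44.5,-14,6.5,34.7,-44.5,-14,6.5,34.7,-44.5,-14,6.5,34.7,-44.5,-14,6.5,34.7,-44.5,-14,6.5,34.7,-44.5,-14,6.5,34.7,-44.5,-14,6.5,34.7]'
python3 - <<'E'
from h import *
plan([488.9,-305,40],95.2)
im,d,K,T,_=grab('wrist');W=cloud(d,K,T);h=W[...,2]
cv2.imwrite('pics/w1.png',im)
m=(abs(W[...,0]-483)<35)&(W[...,1]>-345)&(W[...,1]<-150)&(h>47)&(h<62)
P=W[m];s=P[(P[:,1]>-270)];print(len(P),P.min(0),P.max(0))
f=np.polyfit(s[:,1],s[:,0],1);print('shaft',f)
g=P[P[:,1]<-280];print('grip',g.mean(0),np.percentile(g,[1,99],axis=0))
E
```

```text
clock: 2.15
ee_pos: [489.4, -305.6, 148.9]
eef_rot: [-179.9, -0.0, 95.2]
ft_force: [-1.2, 0.7, -0.4]
grip_width: 85.5
clock 2.15 pos [ 489.4 -305.6  148.9] rot [-1.7994e+02 -3.0000e-02  9.5180e+01] F [-1.2  0.7 -0.4] M [ 0.04  0.08 -0.01] w 85.5
ROW [ 0.06 -0.03 10.89] -0.0
8868 [ 459.91410894 -325.15948322   47.00004859] [ 501.27788791 -171.39546266   59.09135828]
shaft [-8.88913894e-02  4.61170424e+02]
grip [ 488.03548685 -300.31250284   56.08015071] [[ 475.52505349 -324.01171652   49.22261064]
 [ 498.35888308 -280.24514895   58.17210147]]
```

View pics/w1.png

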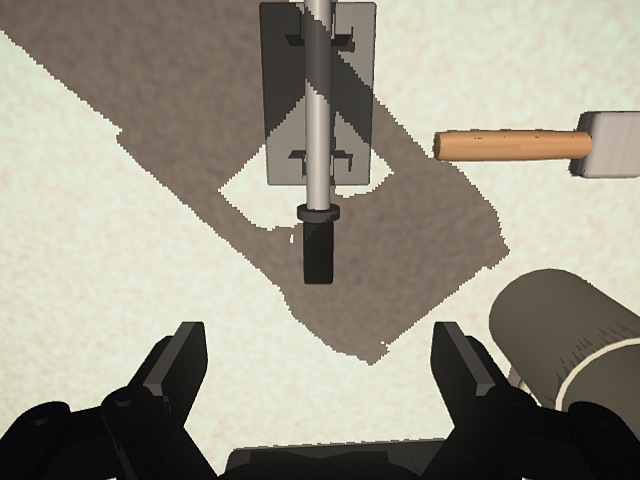

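The wrist picture shows the grip at (318,250), centred between the open fingers, with the brush and mug clear. All measurements agree, so I descend and grip.

```bash
python3 -m crank '[0,0.05,5,0,0,0.05,9,0,0,0.05,10.9,0,0,0.05,10.9,0]'; python3 -m crank '[0,0,0,0,0,0,0,0,0,0,0,0,0,0,0,0,0,0,0,0,0,0,0,0,0,0,0,0]' 0.5
python3 -m crank '[0,0,-2,0,0,0,-5,0,0,0,-9,0,0,0,-11,0,0,0,-11,0]'
python3 - <<'E'
from h import *
plan([488.9,-305,150],95.2)
im,d,K,T,_=grab('wrist');W=cloud(d,K,T)
s=read_state();r=R.from_euler('xyz',s['eef_rot'],degrees=True)
L=(W-s['ee_pos'])@r.as_matrix() # tool coords
m=(abs(L[...,1])<14)&(L[...,2]>-30)&(L[...,2]<20)&(L[...,0]>-25)
P=L[m];print(len(P),P.min(0),P.max(0))
for lo,hi in((-20,20),(30,60),(60,90),(90,110)):
    q=P[(P[:,0]>lo)&(P[:,0]<hi)];print(lo,len(q),np.median(q,0).round(2) if len(q) else '',np.percentile(q[:,2],10) if len(q) else '')
E
```

```text
clock: 2.6
ee_pos: [488.2, -301.2, 38.4]
eef_rot: [-179.8, -0.2, 95.3]
ft_force: [0.9, 1.1, 0.0]
grip_width: 85.6
clock: 3.3
ee_pos: [489.9, -302.5, 41.9]
eef_rot: [180.0, 0.0, 95.3]
ft_force: [2.6, -0.4, 5.3]
grip_width: 16.8
clock: 3.8
ee_pos: [490.4, -303.0, 154.3]
eef_rot: [179.8, 0.2, 95.3]
ft_force: [0.2, -1.0, -2.5]
grip_width: 17.2
clock 3.8 pos [ 490.4 -303.   154.3] rot [179.82   0.19  95.28] F [ 0.2 -1.  -2.5] M [-0.12 -0.01 -0.01] w 17.2
ROW [-0.18 -0.16  0.43] 0.1
22732 [-23.73900448 -13.98767522 -29.9815212 ] [110.98401841  13.99467166   5.96528209]
-20 7570 [  5.71   0.21 -16.34] -24.785358828257614
30 3746 [ 45.84  -0.07 -10.3 ] -11.529706575929856
60 4797 [ 7.586e+01 -7.000e-02 -1.029e+01] -11.630993823064856
90 3967 [100.38  -0.3  -10.24] -11.60253420131839
```

Held at 17.2 mm and level; the shaft axis lies 3.3 mm above TCP. I carry it to in front of the roller.

```bash
python3 -m crank '[3,0.4,0,0,7,0.9,0,0.5,12,1.5,0,1,17,2.1,0,1,22,2.8,0,1,25,3.2,0,1,27.1,3.4,0,1,27.1,3.4,0,1,27.1,3.4,0,1,27.1,3.4,0,1]'
python3 -c "
from h import *
plan([499.5,-20,51.4],94.3)"
```

```text
clock: 4.85
ee_pos: [498.2, -30.0, 150.5]
eef_rot: [-179.9, -0.0, 94.2]
ft_force: [-0.2, 0.8, -1.4]
grip_width: 16.6
clock 4.85 pos [498.2 -30.  150.5] rot [-179.92   -0.     94.24] F [-0.2  0.8 -1.4] M [-0.13  0.    0.01] w 16.6
ROW [0.98 0.22 9.9 ] -0.1
```

```bash
python3 -m crank '[0.2,0.05,2,0,0.5,0.1,5,0,0.9,0.2,8,0,1,0.2,9.9,0,1,0.2,9.9,0,1,0.2,9.9,0,1,0.2,9.9,0]'
cat > tip.py <<'E'
from h import *
plan([499.5,-20,51.4],94.3)
im,d,K,T,_=grab('top');W=cloud(d,K,T);h=W[...,2]
m=(abs(W[...,0]-495)<40)&(W[...,1]>20)&(W[...,1]<160)&(h>46)&(h<75)
P=W[m];f=np.polyfit(P[:,1],P[:,0],1);print('top shaft x=%.4f y+%.1f'%tuple(f),'zmed',np.median(P[:,2]),'ymax',P[:,1].max(),'x@163',np.polyval(f,163))
im,d,K,T,_=grab('side');W=cloud(d,K,T);h=W[...,2]
m=(abs(W[...,0]-495)<25)&(W[...,1]>10)&(W[...,1]<162)&(h>30)&(h<75)
P=W[m];print('side n',len(P),'ymax',np.percentile(P[:,1],99))
# fit cylinder r=7 
from scipy.optimize import least_squares
o=lambda p:np.hypot(P[:,0]-p[0]-p[1]*(P[:,1]-140),P[:,2]-p[2]-p[3]*(P[:,1]-140))-7
r=least_squares(o,[488,-.08,55,0],loss='soft_l1');print('side shaft at y140 x,slope,z,slope',r.x.round(3),'x@163',r.x[0]+23*r.x[1])
cv2.imwrite('pics/s%d.png'%int(read_state()['clock']*100),cv2.resize(im[170:290,190:350],(800,600),interpolation=cv2.INTER_CUBIC))
E
python3 tip.py;ls pics
```

```text
clock: 5.55
ee_pos: [500.4, -19.8, 53.5]
eef_rot: [179.9, 0.0, 94.2]
ft_force: [-0.1, -0.2, -2.4]
grip_width: 17.1
clock 5.55 pos [500.4 -19.8  53.5] rot [1.7991e+02 3.0000e-02 9.4240e+01] F [-0.1 -0.2 -2.4] M [-0.05 -0.01  0.02] w 17.1
ROW [-0.01 -0.09  0.21] -0.1
top shaft x=-0.3486 y+527.6 zmed 61.99942260981311 ymax 159.97209419947234 x@163 470.77469237176047
side n 160 ymax 161.88551562925005
side shaft at y140 x,slope,z,slope [ 4.84812e+02 -9.70000e-02  5.40090e+01 -4.40000e-02] x@163 482.5791843841207
face.png
mix.png
s565.png
side0.png
top0.png
w1.png
wrist0.png
```

```bash
cat > fit.py <<'E'
from h import *
from scipy.optimize import least_squares
def run(yl,yh,x0=491,z0=56,dx=14,dz=14):
  for n in('top','side'):
    im,d,K,T=load(n);W=cloud(d,K,T)
    m=(W[...,1]>yl)&(W[...,1]<yh)&(abs(W[...,0]-x0+.075*(W[...,1]-100))<dx)&(abs(W[...,2]-z0)<dz)
    P=W[m];o=lambda p:np.hypot(P[:,0]-p[0]-p[1]*(P[:,1]-100),P[:,2]-p[2]-p[3]*(P[:,1]-100))-7
    r=least_squares(o,[x0,-.075,z0,0],loss='soft_l1',f_scale=1.);p=r.x
    print(n,len(P),'x100,slope,z100,slope',p.round(3),'x,z@163',(p[0]+63*p[1]).round(1),(p[2]+63*p[3]).round(1),'med res',np.median(abs(r.fun)).round(2),'y',P[:,1].min().round(),P[:,1].max().round())
if __name__=='__main__':run(60,130)
E
python3 fit.py
```

```text
top 110 x100,slope,z100,slope [ 4.90426e+02 -7.60000e-02  5.63030e+01 -1.40000e-02] x,z@163 485.6 55.4 med res 0.67 y 93.0 127.0
side 69 x100,slope,z100,slope [ 4.89491e+02 -9.80000e-02  5.64930e+01 -2.70000e-02] x,z@163 483.3 54.8 med res 0.57 y 60.0 128.0
```

View pics/s565.png

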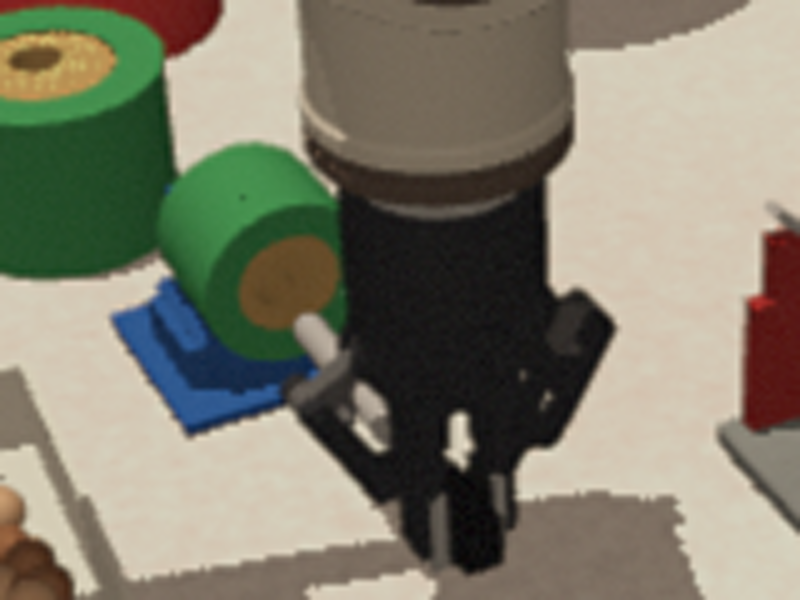

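The picture shows the shaft tip at about (305,325), just in front of the brass face, with the bore at about (285,285). The side and top fits both say the shaft should go about 1.5 mm further +x and 0.5 mm down. I close up to just short of the face.

```bash
python3 -m crank '[0.5,0.08,0,0,1.2,0.15,0.05,0,1.9,0.15,0.05,0,2.4,0.15,0.05,0,2.4,0.15,0.05,0,2.4,0.15,0.05,0]'
python3 - <<'E'
from h import *
import tip,fit
fit.run(85,150)
E
```

```text
clock: 6.25
ee_pos: [499.4, 5.0, 51.8]
eef_rot: [-180.0, 0.0, 94.3]
ft_force: [0.3, 0.3, -1.6]
grip_width: 17.2
clock 6.25 pos [499.4   5.   51.8] rot [-1.800e+02  1.000e-02  9.431e+01] F [ 0.3  0.3 -1.6] M [-0.08 -0.    0.02] w 17.2
ROW [-2.49 -0.18  0.04] 0.0
top shaft x=-0.5924 y+570.5 zmed 60.320075147530474 ymax 159.83787447532285 x@163 473.95015094880137
side n 155 ymax 161.86871268551815
side shaft at y140 x,slope,z,slope [ 4.85284e+02 -1.20000e-01  5.39030e+01 -4.60000e-02] x@163 482.5174289541519
top 64 x100,slope,z100,slope [ 4.92865e+02 -1.01000e-01  5.72610e+01 -6.40000e-02] x,z@163 486.5 53.3 med res 0.75 y 131.0 150.0
side 68 x100,slope,z100,slope [ 4.88856e+02 -6.30000e-02  5.45600e+01  0.00000e+00] x,z@163 484.9 54.6 med res 0.69 y 86.0 148.0
```

The shaft now lines up within about 0.5 mm in both views. Feel in gently.

```bash
python3 -m crank '[0.3,0.03,0,0,0.6,0.03,0,0,0.6,0.03,0,0]'; python3 -m crank '[0.2,0,0,0,0.4,0,0,0,0.4,0,0,0]'; python3 -m crank '[0.2,0,0,0,0.4,0,0,0,0.4,0,0,0]'
```

```text
clock: 6.65
ee_pos: [499.2, 11.1, 51.8]
eef_rot: [-180.0, -0.0, 94.3]
ft_force: [0.9, 0.5, -1.9]
grip_width: 16.7
clock: 6.95
ee_pos: [498.9, 15.0, 51.8]
eef_rot: [-180.0, 0.0, 94.3]
ft_force: [-0.5, 0.2, -1.7]
grip_width: 17.1
clock: 7.25
ee_pos: [498.7, 19.0, 51.8]
eef_rot: [-180.0, 0.0, 94.3]
ft_force: [-0.1, -0.2, -2.1]
grip_width: 17.1
```

```bash
python3 -m crank '[0.25,0,0,0,0.5,0,0,0,0.5,0,0,0]'; python3 -m crank '[0.25,0,0,0,0.5,0,0,0,0.5,0,0,0]';python3 -m crank '[0.25,0,0,0,0.5,0,0,0,0.5,0,0,0]'
python3 - <<'E'
import tip
E
```

```text
clock: 7.55
ee_pos: [498.3, 24.1, 51.8]
eef_rot: [-180.0, 0.0, 94.3]
ft_force: [-0.3, -0.3, -2.4]
grip_width: 16.8
clock: 7.85
ee_pos: [497.9, 29.0, 51.8]
eef_rot: [-180.0, 0.0, 94.3]
ft_force: [-0.0, -0.6, -2.4]
grip_width: 17.2
clock: 8.15
ee_pos: [497.5, 34.0, 51.8]
eef_rot: [-180.0, 0.0, 94.3]
ft_force: [-0.3, 1.0, -1.9]
grip_width: 17.1
clock 8.15 pos [497.5  34.   51.8] rot [-180.      0.     94.29] F [-0.3  1.  -1.9] M [-0.08 -0.04 -0.  ] w 17.1
ROW [-5.4  -0.21  0.04] -0.0Traceback (most recent call last):
  File "<stdin>", line 1, in <module>
  File "tip.py", line 5, in <module>
    P=W[m];f=np.polyfit(P[:,1],P[:,0],1);print('top shaft x=%.4f y+%.1f'%tuple(f),'zmed',np.median(P[:,2]),'ymax',P[:,1].max(),'x@163',np.polyval(f,163))
             ~~~~~~~~~~^^^^^^^^^^^^^^^^^
    raise TypeError("expected non-empty vector for x")
TypeError: expected non-empty vector for x
```

```bash
python3 - <<'E'
from h import *
im,d,K,T=load('top');W=cloud(d,K,T);hsv=cv2.cvtColor(im,cv2.COLOR_BGR2HSV)
g=np.zeros((480,640),bool);g[260:318,205:262]=1
m=g&(hsv[...,0]>40)&(hsv[...,0]<85)&(hsv[...,1]>80)&(W[...,2]>60);P=W[m];print(len(P),np.percentile(P,[2,98],axis=0))
E
python3 -m crank '[0.4,0,0,0,0.8,0,0,0,1.2,0,0,0,1.2,0,0,0]';python3 -m crank '[0.4,0,0,0,0.8,0,0,0,1.2,0,0,0,1.2,0,0,0]';python3 -m crank '[0.4,0,0,0,0.8,0,0,0,1.2,0,0,0,1.2,0,0,0]'
```

```text
910 [[452.43262288 171.11120806  67.6218121 ]
 [523.9233992  221.37765159  97.04054628]]
clock: 8.6
ee_pos: [496.6, 46.2, 51.8]
eef_rot: [-180.0, 0.0, 94.3]
ft_force: [-0.4, -0.8, -1.9]
grip_width: 16.8
clock: 9.0
ee_pos: [495.7, 58.1, 51.8]
eef_rot: [-180.0, 0.0, 94.3]
ft_force: [-0.2, 0.5, -1.7]
grip_width: 16.9
clock: 9.4
ee_pos: [494.8, 70.1, 51.8]
eef_rot: [-180.0, -0.0, 94.3]
ft_force: [0.2, 0.2, -1.6]
grip_width: 16.9
```

```bash
python3 -m crank '[0.5,0,0,0,1,0,0,0,1.4,0,0,0,1.4,0,0,0]';python3 -m crank '[0.5,0,0,0,1,0,0,0,1.4,0,0,0,1.4,0,0,0]';python3 -m crank '[0.5,0,0,0,1,0,0,0,1.4,0,0,0,1.4,0,0,0]'
python3 - <<'E'
from h import *
plan([495,112,51],94.3)
im,d,K,T,_=grab('top');W=cloud(d,K,T);hsv=cv2.cvtColor(im,cv2.COLOR_BGR2HSV)
g=np.zeros((480,640),bool);g[260:318,205:262]=1
m=g&(hsv[...,0]>40)&(hsv[...,0]<85)&(hsv[...,1]>80)&(W[...,2]>60);P=W[m];print('roller',len(P),np.percentile(P,[2,98],axis=0))
m=(W[...,1]>228)&(W[...,1]<290)&(abs(W[...,0]-482)<18)&(W[...,2]>50)&(W[...,2]<70)&(hsv[...,1]<90);P=W[m];print('tip',len(P),P.min(0),P.max(0),np.median(P,0))
cv2.imwrite('pics/t2.png',cv2.resize(im[240:330,180:300],(800,600),interpolation=cv2.INTER_CUBIC))
E
```

```text
clock: 9.8
ee_pos: [493.8, 84.1, 51.8]
eef_rot: [-180.0, 0.0, 94.3]
ft_force: [0.4, 0.0, -1.2]
grip_width: 17.1
clock: 10.2
ee_pos: [492.7, 98.0, 51.8]
eef_rot: [-180.0, 0.0, 94.3]
ft_force: [-0.2, 0.6, -1.8]
grip_width: 17.1
clock: 10.6
ee_pos: [491.7, 112.0, 51.8]
eef_rot: [-180.0, 0.0, 94.3]
ft_force: [-0.5, -0.5, -2.0]
grip_width: 17.0
clock 10.6 pos [491.7 112.   51.8] rot [-180.      0.     94.31] F [-0.5 -0.5 -2. ] M [-0.08 -0.02 -0.  ] w 17.0
ROW [-0.03  0.33  0.08] 0.0Traceback (most recent call last):
  File "<stdin>", line 5, in <module>
    return _quantile_unchecked(
        a, q, axis, out, overwrite_input, method, keepdims, weights)
    return _ureduce(a,
                    func=_quantile_ureduce_func,
    ...<5 lines>...
                    overwrite_input=overwrite_input,
                    method=method)
    r = func(a, **kwargs)
    result = _quantile(arr,
                       quantiles=q,
    ...<2 lines>...
                       out=out,
                       weights=wgt)
    slices_having_nans = np.isnan(arr[-1, ...])
                                  ~~~^^^^^^^^^
IndexError: index -1 is out of bounds for axis 0 with size 0
```

The arm hides the roller from above, so I use the wrist camera.

```bash
cat > w.py <<'E'
from h import *
plan([491.7,112,52],94.3)
im,d,K,T,_=grab('wrist');s=read_state();r=R.from_euler('xyz',s['eef_rot'],degrees=True)
W=cloud(d,K,T);L=(W-s['ee_pos'])@r.as_matrix();hsv=cv2.cvtColor(im,cv2.COLOR_BGR2HSV)
m=(hsv[...,0]>40)&(hsv[...,0]<85)&(hsv[...,1]>80)&(abs(L[...,1])<60)&(L[...,0]<180)&(L[...,2]<-15);P=L[m]
if len(P):print('roller tool-frame',len(P),np.percentile(P,[1,50,99],axis=0).round(1).tolist())
m=(abs(L[...,1])<5)&(L[...,2]<0)&(L[...,2]>-16)&(hsv[...,1]<80)&(L[...,0]>22);P=L[m]
if len(P):print('shaft',len(P),np.percentile(P,[1,50,99],axis=0).round(1).tolist())
cv2.imwrite('pics/w%d.png'%round(s['clock']*100),im);print('pics/w%d.png'%round(s['clock']*100))
E
python3 w.py; python3 -m crank '[0,0,-0.2,0,0,0,-0.4,0,0,0,-0.6,0,0,0,-0.8,0,0,0,-1,0,0,0,-1,0,0,0,-1,0]'; python3 w.py
```

```text
clock 10.65 pos [491.7 111.8  51.8] rot [-1.80e+02  1.00e-02  9.43e+01] F [ 0.3  0.1 -2.1] M [-0.04  0.01  0.03] w 17.3
ROW [ 0.02  0.   -0.02] 0.0
roller tool-frame 68750 [[52.2, -30.6, -43.6], [81.8, 3.6, -39.7], [104.4, 38.4, -19.9]]
shaft 1623 [[22.2, -4.9, -15.5], [28.7, 0.0, -8.8], [38.1, 4.8, -6.4]]
pics/w1070.png
clock: 11.4
ee_pos: [491.7, 111.5, 61.8]
eef_rot: [180.0, 0.0, 94.3]
ft_force: [0.5, 0.0, -5.0]
grip_width: 16.9
clock 11.4 pos [491.7 111.5  61.8] rot [1.800e+02 1.000e-02 9.428e+01] F [ 0.5  0.  -5. ] M [-0.33 -0.02 -0.01] w 16.9
ROW [ 0.05 -0.    0.98] -0.0
roller tool-frame 62825 [[52.5, -31.7, -38.3], [82.2, 2.1, -34.5], [105.3, 36.1, -16.5]]
shaft 1877 [[22.3, -4.9, -15.5], [30.2, 0.1, -8.7], [40.9, 4.8, -6.3]]
pics/w1145.png
```

The roller came off the cradle, with a 3 N load increase and its middle about 82 mm ahead of TCP. Now I lift it high and locate the slots from the top depth.

```bash
python3 -m crank '[0,0,-2,0,0,0,-4,0,0,0,-6,0,0,0,-8,0,0,0,-10,0,0,0,-12,0,0,0,-14,0,0,0,-14,0,0,0,-14,0]'
python3 - <<'E'
from h import *
for n in('top','side'):
    im,d,K,T,_=grab(n);W=cloud(d,K,T)
    th=np.radians(2.6);ax=np.array([np.cos(th),np.sin(th),0]);ay=np.array([-np.sin(th),np.cos(th),0])
    o=np.array([690,-8.2,0.]);L=np.stack([(W-o)@ax,(W-o)@ay,W[...,2]],-1)
    for s,nm in((1,'L(+y)'),(-1,'R(-y)')):
        m=(abs(L[...,1]-s*45)<9)&(L[...,0]>-60)&(L[...,0]<170)&(L[...,2]>20)&(L[...,2]<135)
        P=L[m];print(n,nm,len(P),'x',P[:,0].min().round(1),P[:,0].max().round(1))
        t=P[(P[:,2]>102)&(P[:,2]<112)&(P[:,0]>40)];print('  y centre of top',np.median(t[:,1]).round(1) if len(t) else '', np.percentile(t[:,1],[3,97]).round(1) if len(t) else '')
        print('  ',[(int(b),int(len(q)),int(np.percentile(q[:,2],95))) for b in range(-44,44,4) for q in [P[(P[:,0]>=b)&(P[:,0]<b+4)]] if len(q)])
    if n=='top':i1=im[100:225,260:380]
    else:i2=im[180:290,320:450]
cv2.imwrite('pics/crk.png',np.hstack([cv2.resize(i1,(400,400),interpolation=2),cv2.resize(i2,(400,400),interpolation=2)]))
E
python3 w.py
```

```text
clock: 12.35
ee_pos: [491.6, 111.5, 201.1]
eef_rot: [-180.0, 0.0, 94.3]
ft_force: [0.1, -0.2, -5.3]
grip_width: 17.0
top L(+y) 549 x -33.4 156.5
  y centre of top 44.6 [39.9 49.4]
   [(-36, 27, 78), (-32, 11, 80), (-28, 28, 115), (-24, 15, 125), (-20, 12, 121), (-16, 6, 118), (-12, 11, 114), (-8, 6, 109), (-4, 1, 56), (0, 6, 77), (4, 8, 80), (8, 29, 114), (12, 14, 115), (16, 13, 118), (20, 15, 124), (24, 9, 125), (28, 4, 120), (32, 6, 110), (36, 12, 110), (40, 10, 110)]
top R(-y) 685 x -33.8 155.2
  y centre of top -45.2 [-50.1 -40.4]
   [(-36, 27, 79), (-32, 13, 80), (-28, 33, 122), (-24, 18, 125), (-20, 16, 121), (-16, 12, 118), (-12, 13, 115), (-8, 7, 111), (-4, 4, 75), (0, 7, 81), (4, 11, 79), (8, 35, 112), (12, 16, 116), (16, 18, 120), (20, 17, 122), (24, 14, 125), (28, 7, 120), (32, 11, 110), (36, 14, 109), (40, 15, 109)]
side L(+y) 1517 x -37.3 152.7
  y centre of top 42.3 [37.9 49.4]
   [(-40, 10, 71), (-36, 67, 77), (-32, 53, 102), (-28, 84, 120), (-24, 68, 119), (-20, 64, 117), (-16, 62, 111), (-12, 50, 109), (-8, 40, 77), (-4, 39, 77), (0, 38, 78), (4, 44, 93), (8, 79, 111), (12, 74, 115), (16, 67, 119), (20, 66, 121), (24, 57, 115), (28, 38, 107), (32, 37, 108), (36, 41, 107), (40, 42, 107)]
side R(-y) 2808 x -36.7 156.8
  y centre of top -48.0 [-51.6 -40.1]
   [(-40, 7, 62), (-36, 82, 77), (-32, 53, 98), (-28, 96, 121), (-24, 75, 121), (-20, 64, 112), (-16, 68, 111), (-12, 52, 107), (-8, 36, 76), (-4, 48, 77), (0, 41, 78), (4, 48, 102), (8, 97, 111), (12, 72, 115), (16, 68, 119), (20, 73, 122), (24, 63, 110), (28, 55, 108), (32, 63, 106), (36, 52, 107), (40, 61, 108)]
clock 12.45 pos [491.3 111.5 200.4] rot [-1.799e+02  1.000e-02  9.428e+01] F [-0.8  0.5 -5.1] M [-0.28 -0.05  0.03] w 17.0
ROW [ 0.05  0.07 14.84] -0.0
roller tool-frame 59688 [[52.6, -30.0, -35.7], [82.5, 2.5, -32.0], [105.7, 35.7, -16.3]]
shaft 1984 [[22.3, -4.9, -15.1], [31.0, -0.0, -8.3], [42.2, 4.9, -6.0]]
pics/w1250.png
```

View pics/crk.png

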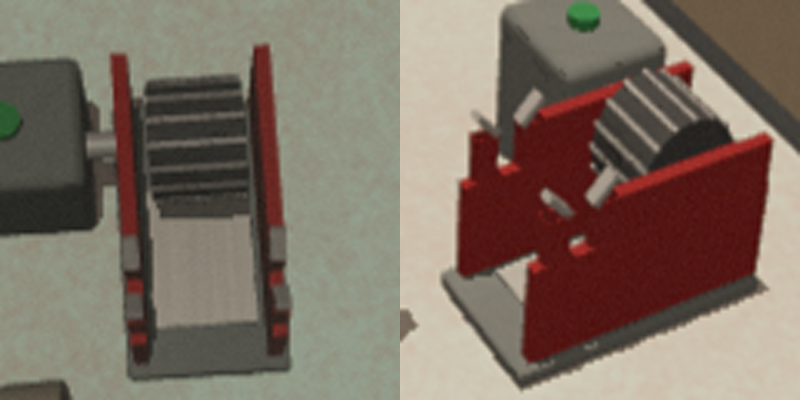

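Both cheeks show their slots centred within 1 mm of (690,-8), at 2.6° yaw, lips to 125, floor about 78. The picture shows the slots at (132,285) and (280,285) on the left, with nothing in the way. I move over at height.

```bash
python3 -m crank '[-1,0.9,0,0,-3,2.6,0,0.3,-5.5,4.7,0,0.6,-8.2,7,0,0.9,-11,9.4,0,1.2,-13.8,11.8,0,1.5,-16.4,14.1,0,1.7,-18.8,16.1,0,1.7,-20.6,17.7,0,1.7,-21.3,18.3,0,1.7]'; python3 -m crank '[-0.3,0.3,0,0,-0.3,0.3,0,0,-0.3,0.3,0,0,-0.3,0.3,0,0]';python3 w.py; python3 -c "
from h import *
plan([693.7,-90.5,130],92.6)"
```

```text
clock: 13.5
ee_pos: [691.3, -89.7, 200.0]
eef_rot: [-179.9, 0.0, 92.5]
ft_force: [0.6, 1.1, -4.6]
grip_width: 17.1
clock: 13.9
ee_pos: [692.9, -89.4, 202.1]
eef_rot: [180.0, 0.0, 92.6]
ft_force: [-0.4, 0.2, -4.4]
grip_width: 16.9
clock 13.9 pos [692.9 -89.4 202.1] rot [179.99   0.    92.61] F [-0.4  0.2 -4.4] M [-0.3  -0.03  0.07] w 16.9
ROW [ 21.04 -19.19  15.01] -1.7
roller tool-frame 59298 [[52.0, -31.0, -35.0], [82.3, 1.3, -31.4], [105.9, 33.9, -16.2]]
shaft 1940 [[22.2, -4.9, -15.1], [30.6, -0.0, -8.3], [41.6, 4.9, -6.0]]
pics/w1395.png
clock 13.95 pos [693.  -89.5 202.2] rot [1.7998e+02 1.0000e-02 9.2610e+01] F [ 0.2 -0.7 -4.9] M [-0.37 -0.01 -0.05] w 17.3
ROW [-0.1   0.06  7.22] 0.0
```

```bash
python3 -m crank '[-0.1,0.07,1,0,-0.1,0.07,3,0,-0.1,0.07,5,0,-0.1,0.07,6.5,0,-0.1,0.07,7,0,-0.1,0.07,7,0,-0.1,0.07,7,0]'
python3 - <<'E'
from h import *
from scipy.optimize import least_squares
plan([693.7,-90.5,82],92.6)
th=np.radians(2.6);ax=np.array([np.cos(th),np.sin(th),0]);ay=np.array([-np.sin(th),np.cos(th),0]);o=np.array([690,-8.2,0.])
for n in('top','side'):
    im,d,K,T,_=grab(n);W=cloud(d,K,T);L=np.stack([(W-o)@ax,(W-o)@ay,W[...,2]],-1);hsv=cv2.cvtColor(im,cv2.COLOR_BGR2HSV)
    for a,b in((-60,-32),(30,80)):
        m=(abs(L[...,0])<16)&(L[...,1]>a)&(L[...,1]<b)&(abs(L[...,2]-133)<18)&(hsv[...,1]<90);P=L[m]
        if len(P)<8:print(n,a,len(P));continue
        g=lambda p:np.hypot(P[:,0]-p[0],P[:,2]-p[1])-7
        r=least_squares(g,[0,133],loss='soft_l1');print(n,a,b,len(P),'x,z',r.x.round(1),'y',P[:,1].min().round(1),P[:,1].max().round(1))
    G=(hsv[...,0]>40)&(hsv[...,0]<85)&(hsv[...,1]>80)&(abs(L[...,0])<60)&(abs(L[...,1])<60)&(L[...,2]>80);P=L[G]
    if len(P):print('roller',len(P),np.percentile(P,[1,99],axis=0).round(1).tolist())
    cv2.imwrite('pics/%s3.png'%n,im)
i=cv2.imread('pics/side3.png')[150:300,310:510];cv2.imwrite('pics/s3.png',cv2.resize(i,(800,600),interpolation=2))
E
```

```text
clock: 14.65
ee_pos: [694.4, -91.1, 132.7]
eef_rot: [179.9, 0.0, 92.6]
ft_force: [0.3, -0.1, -5.0]
grip_width: 17.1
clock 14.65 pos [694.4 -91.1 132.7] rot [1.7994e+02 2.0000e-02 9.2580e+01] F [ 0.3 -0.1 -5. ] M [-0.34 -0.03  0.02] w 17.1
ROW [ 0.07 -0.07  5.07] -0.0
top -60 -32 100 x,z [  0.6 135. ] y -59.6 -34.2
top 30 80 131 x,z [  0.6 133.6] y 30.4 64.4
roller 332 [[-36.8, -31.9, 132.8], [33.7, 27.2, 169.4]]
side -60 0
side 30 80 12 x,z [  0.7 134.3] y 55.9 66.2
roller 773 [[-39.9, -34.2, 99.7], [15.6, 26.5, 168.3]]
```

View pics/s3.png

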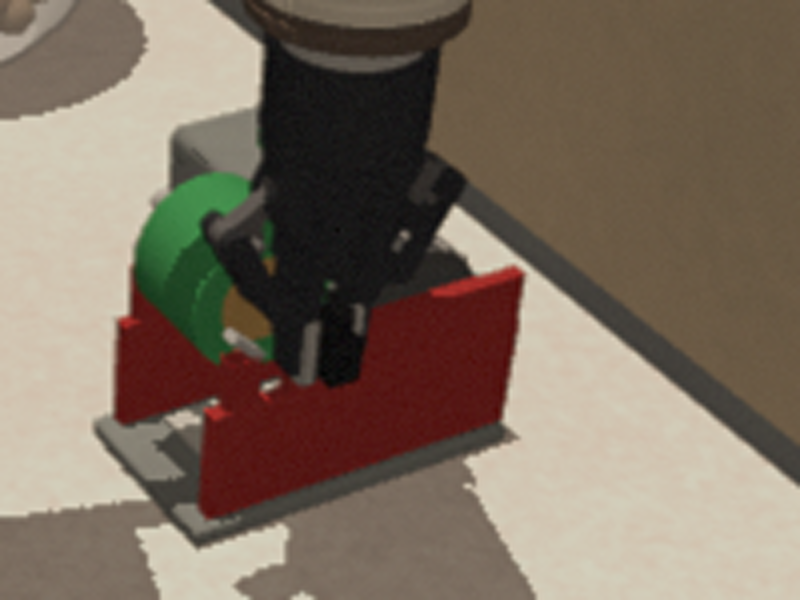

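The shaft is centred over the slots (x within 0.7 mm) and the roller sits between the cheeks, about 2.5 mm short in y. I correct that while lowering, then seat it gently.

```bash
python3 -m crank '[0.2,0,0.5,0,0.25,0,1.5,0,0.25,0,2.5,0,0.25,0,3.3,0,0.25,0,3.8,0,0.25,0,4.2,0,0.25,0,4.2,0,0.25,0,4.2,0]'; python3 -m crank '[0,0,0.2,0,0,0,0.4,0,0,0,0.4,0,0,0,0.4,0]'; python3 -m crank '[0,0,0.1,0,0,0,0.2,0,0,0,0.2,0]'
```

```text
clock: 15.55
ee_pos: [694.0, -88.6, 90.0]
eef_rot: [180.0, 0.0, 92.6]
ft_force: [0.6, 0.2, -4.7]
grip_width: 16.9
clock: 15.95
ee_pos: [693.9, -88.6, 85.8]
eef_rot: [180.0, 0.0, 92.6]
ft_force: [0.0, -0.6, -5.1]
grip_width: 17.2
clock: 16.25
ee_pos: [693.8, -88.6, 83.6]
eef_rot: [-180.0, 0.0, 92.6]
ft_force: [-0.9, -0.3, -5.1]
grip_width: 17.2
```

```bash
python3 -m crank '[0,0,0.05,0,0,0,0.1,0,0,0,0.1,0]'; python3 -m crank '[0,0,0.05,0,0,0,0.1,0,0,0,0.1,0]'; python3 -m crank '[0,0,0.05,0,0,0,0.05,0]'
```

```text
clock: 16.55
ee_pos: [693.9, -88.6, 83.0]
eef_rot: [180.0, 0.0, 92.6]
ft_force: [-1.3, -0.1, -1.8]
grip_width: 17.2
clock: 16.85
ee_pos: [694.0, -88.6, 82.3]
eef_rot: [180.0, 0.0, 92.6]
ft_force: [-2.0, -1.3, 4.0]
grip_width: 17.0
clock: 17.05
ee_pos: [694.1, -88.7, 82.2]
eef_rot: [179.9, 0.0, 92.6]
ft_force: [-3.7, -1.1, 7.6]
grip_width: 17.4
```

```bash
python3 -m crank '[0,-0.07,0.05,0,0,-0.07,0.05,0,0,-0.07,0.05,0]'
python3 - <<'E'
from h import *
from scipy.optimize import least_squares
th=np.radians(2.6);ax=np.array([np.cos(th),np.sin(th),0]);ay=np.array([-np.sin(th),np.cos(th),0]);o=np.array([690,-8.2,0.])
im,d,K,T,_=grab('top');W=cloud(d,K,T);L=np.stack([(W-o)@ax,(W-o)@ay,W[...,2]],-1);hsv=cv2.cvtColor(im,cv2.COLOR_BGR2HSV)
for a,b in((-58,-32),(32,75)):
    m=(abs(L[...,0])<7)&(L[...,1]>a)&(L[...,1]<b)&(abs(L[...,2]-88)<9)&(hsv[...,1]<90);P=L[m]
    r=least_squares(lambda p:np.hypot(P[:,0]-p[0],P[:,2]-p[1])-7,[0,85],loss='soft_l1');print(a,len(P),r.x.round(1),P[:,1].min(),P[:,1].max())
G=(hsv[...,0]>40)&(hsv[...,0]<85)&(hsv[...,1]>80)&(abs(L[...,0])<60)&(abs(L[...,1])<60)&(L[...,2]>60);P=L[G];print('roller',len(P),np.percentile(P,[1,99],axis=0).round(1).tolist())
E
```

```text
clock: 17.35
ee_pos: [694.0, -88.7, 82.1]
eef_rot: [179.9, 0.0, 92.6]
ft_force: [0.0, 0.2, 10.3]
grip_width: 17.2
-58 67 [-0.  85.4] -57.92407967948112 -32.20609781569205
32 91 [ 0.3 85.2] 32.00729354740663 66.11712501825632
roller 290 [[-36.2, -29.3, 84.1], [34.1, 29.2, 120.8]]
```

Level and seated, with the axis at 85.3 at both cheeks and the roller centred. I release and back off.

```bash
python3 -m crank '[0,0,-0.04,0,0,0,-0.04,0]'; python3 -m crank '[0,0,0,0,0,0,0,0,0,0,0,0,0,0,0,0,0,0,0,0,0,0,0,0]' 5; python3 -m crank '[0,0,-1,0,0,0,-3,0,0,0,-6,0,0,0,-10,0,0,0,-14,0,0,0,-17,0,0,0,-17,0]'; python3 -m crank '[-4,0,0,0,-8,0,0,0,-12,0,0,0,-16,0,0,0,-20,0,0,0,-20,0,0,0,-20,0,0,0]'
python3 - <<'E'
from h import *
from scipy.optimize import least_squares
plan([694,-88,82],92.6)
th=np.radians(2.6);ax=np.array([np.cos(th),np.sin(th),0]);ay=np.array([-np.sin(th),np.cos(th),0]);o=np.array([690,-8.2,0.])
ims=[]
for n in('top','side'):
    im,d,K,T,_=grab(n);ims.append(im);W=cloud(d,K,T);L=np.stack([(W-o)@ax,(W-o)@ay,W[...,2]],-1);hsv=cv2.cvtColor(im,cv2.COLOR_BGR2HSV)
    for a,b in((-58,-32),(32,75),(-110,-60)):
        m=(abs(L[...,0])<7)&(L[...,1]>a)&(L[...,1]<b)&(abs(L[...,2]-88)<12)&(hsv[...,1]<90);P=L[m]
        if len(P)<8 :continue
        r=least_squares(lambda p:np.hypot(P[:,0]-p[0],P[:,2]-p[1])-7,[0,85],loss='soft_l1');print(n,a,len(P),r.x.round(1),P[:,1].min().round(1),P[:,1].max().round(1))
    G=(hsv[...,0]>40)&(hsv[...,0]<85)&(hsv[...,1]>80)&(abs(L[...,0])<60)&(abs(L[...,1])<60)&(L[...,2]>60);P=L[G];print('roller',len(P),np.percentile(P,[1,99],axis=0).round(1).tolist())
cv2.imwrite('pics/end.png',np.hstack([cv2.resize(ims[0],(400,300)),cv2.resize(ims[1][170:300,320:490],(400,300),interpolation=2)]))
E
```

```text
clock: 17.6
ee_pos: [693.9, -88.7, 82.2]
eef_rot: [179.9, 0.0, 92.6]
ft_force: [1.1, 0.1, 7.0]
grip_width: 16.8
clock: 18.2
ee_pos: [693.1, -88.6, 81.1]
eef_rot: [-180.0, 0.0, 92.6]
ft_force: [-0.7, 0.6, 0.1]
grip_width: 49.9
clock: 18.9
ee_pos: [694.1, -88.8, 257.4]
eef_rot: [179.6, 0.1, 92.6]
ft_force: [0.3, -0.4, 0.2]
grip_width: 50.2
clock: 19.6
ee_pos: [701.9, -289.2, 250.8]
eef_rot: [-180.0, -0.0, 92.5]
ft_force: [-0.3, -0.3, 0.1]
grip_width: 49.8
clock 19.6 pos [ 701.9 -289.2  250.8] rot [-1.7996e+02 -3.0000e-02  9.2490e+01] F [-0.3 -0.3  0.1] M [-0.01 -0.01 -0.04] w 49.8
ROW [20.13  0.1  16.88] -0.1
top -58 63 [ 4.4 85.5] -58.0 -32.4
top 32 79 [ 3.5 85.2] 32.0 65.7
top -110 158 [ 2.9 90.7] -103.9 -61.2
roller 1045 [[-34.7, -28.9, 80.8], [36.1, 28.7, 119.8]]
side -58 34 [ 1.6 84.9] -57.6 -35.5
side -110 186 [ 1.6 90.4] -106.2 -60.5
roller 951 [[-37.5, -31.8, 62.7], [26.9, 29.3, 118.1]]
```

View pics/end.png

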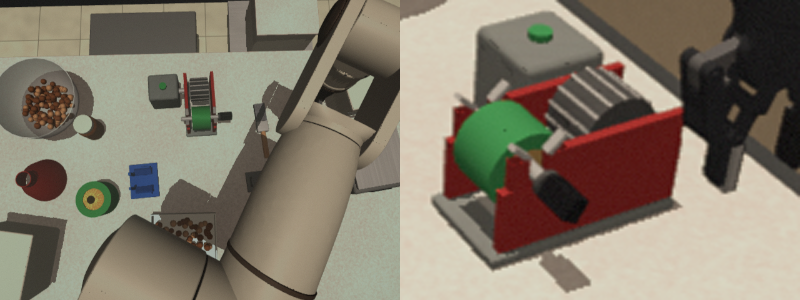

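```bash
python3 -c "
from h import *
print(ticket.job_done(),read_state()['clock'])"
```

```text
the job is handed in; nothing more can be done
the job is handed in; nothing more can be done
```

The spindle now lies level in both cracker slots with the green roller between the cheeks and the grip outside. The job is handed in, at about 20 s on the clock.

- **Threading:** I took the spindle by its grip and fed it through the off-centre hole. The force readings stayed within about 1 N and the roller did not visibly move in the cradle.
- **Carrying and laying down:** I carried the roller hanging on the spindle without touching it with the fingers. The wrist read about 10 N upward as I seated the spindle, roughly 15 N of press.
- **Last checks:** After letting go, the top camera put the axis at 85.5 and 85.2 mm at the two cheeks, against 85 wanted. It put the roller's middle within about 1 mm along y, and the side camera about 1 mm short. The gripper was clear of everything.
- **Disagreement:** Across the slots the two cameras differ. The side view puts the shaft 1.6 mm off centre and the top view 3 to 4 mm off. The slots leave only 2 mm each way, so I take the top reading to be biased; the spindle may have rolled a millimetre or two to one side on release.
- **Not checked:** I did not measure the mug, jar and brush again at the end. The arm did not go near them at low height. The final picture shows the jar in place; the arm partly hides the brush and I could not make out the mug.

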